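# Register a filter cartridge in its cradle

### The job

Register the new water filter: slide the tall white-and-blue cartridge, still upright, until its foot butts squarely against the cradle's dark stop bar, then push its top so that it tips over the bar and lies on its side along the sprung metal bed. Take the red-handled hand press off its sloping rest and press its flat face, held level, down on the lying cartridge until the bed bottoms out, keeping it there for about a second; then lift off, so the bed comes back up with the cartridge still lying on it, and put the press back on its rest as it was. Leave the other things on the worktop alone.

Things in the scene. Friction and masses are not known exactly. Their poses are not given: they have to be found in the camera images.
- cradle: Fixed registration cradle. Origin on the worktop under the middle of the sprung bed, z up. Along its y: dark stop bar (face to -y at y = -85 mm, 13 mm tall, 13 mm thick, 124 mm wide), steel bed (y -65 to +65 mm, 108 mm wide), grey reader box (y +106 to +146 mm, 112 mm wide, 58 mm tall). No side walls.
- stop_mid (a point): Middle of the top edge of the stop bar's -y face, 13 mm above the worktop; axes as the cradle's.
- bed_mid (a point): Middle of the bed's upper surface, 27 mm above the worktop when up, 17 mm when bottomed out; axes as the cradle's.
- bed (a joint): How far the sprung bed is pressed down (m): 0 up, 0.010 bottomed out. It moves straight down and stays level; the spring pushes up with 6 N when up and 16 N at the bottom, so it does not sink under the cartridge's own weight and needs about 12 N more on top of it.
- cartridge: Loose tall filter cartridge, white with blue ends, 90 x 90 x 180 mm, about 0.4 kg, too thick to grasp. Origin at the centre of its foot, z along its length to its top. Starts upright on the worktop, 25 to 55 mm short of the stop bar on its -y side, roughly square with the cradle. Pushed over, it turns about the bar and bed edge, falls by itself past about 30 degrees, and lies overhanging the bar.
- cartridge_center (a point): Centre of the cartridge, 90 mm above its foot; axes as the cartridge's.
- press_handle (a point): Middle of the hand press's red round handle (26 mm diameter, 80 mm long, from 20 to 100 mm above the face); this point is 60 mm above the flat rubber face. Its z runs along the handle away from the face. Loose, about 0.35 kg; the foot is a disc 60 mm across and 20 mm thick. It starts leaning 28 degrees from vertical on the rest.
- press_face (a point): Centre of the hand press's flat rubber face (underside of the disc); axes as the handle's.
- rest: Fixed grey sheet-metal rest, 92 x 86 mm, 66 mm tall. Origin at its middle on the worktop, z up. Its slope falls at 28 degrees toward its -x side, so that the handle of the press leans that way; a lip 10 mm high at the low edge and low walls at both sides (about 7 mm clear of the disc each) hold the disc.
- rest_seat (a point): Where the centre of the press's face lies when it is back on the rest; axes as the rest's.
- rest_handle (a point): Where the middle of the handle is when the press is back on the rest; axes as the rest's.
- tea_tin: Bystander: green and grey round tea tin, 74 mm across, 92 mm tall; origin at its underside.
- tea_strainer: Bystander: metal mesh tea strainer, 82 mm across, 61 mm tall; origin at its underside.
- cap_black: Bystander: black bottle cap, 57 mm across, 24 mm tall; origin at its underside.
- cap_grey: Bystander: grey bottle cap, 69 mm across, 24 mm tall; origin at its underside.
- cup: Bystander: white cup with a handle, 95 mm tall; origin at its underside.
- ball_valve: Bystander: brass ball valve with red lever, 115 mm long, 49 mm tall; origin at its underside.
- ptfe_tape: Bystander: roll of white thread tape, 52 mm across, 15 mm tall; origin at its underside.
Not all that is in view belongs to the job. What is shaped like the part that bears press_handle but pink is not meant.

How it is judged (in metres and radians):
On the way, in this order (a step that is already met when the one before it is completed fails the run):
1. the cartridge stands upright with its foot square against the stop bar (within 6 mm) (angle between cartridge's own z axis and vertical below 0.12 rad and y of cartridge in the frame of stop_mid above -0.051 m and angle between the y axis of cartridge and the y axis of cradle, either way round below 0.1 rad), for 0.1 s.
2. the cartridge lies on its side along the bed, at rest, the bed up (angle between cartridge's own z axis and vertical between 1.45 and 1.69 rad and angle between the z axis of cartridge and the y axis of cradle, either way round below 0.15 rad and horizontal distance between cartridge_center and bed_mid below 0.045 m and height (world z) of cartridge_center between 0.055 and 0.078 m and linear speed of cartridge below 0.03 m/s and value of joint bed below 0.003 m), for 0.3 s.
3. the bed is bottomed out (within 2 mm) by the press on the lying cartridge, the press within 8 degrees of upright, for 0.4 s (angle between cartridge's own z axis and vertical between 1.45 and 1.69 rad and angle between the z axis of cartridge and the y axis of cradle, either way round below 0.15 rad and horizontal distance between cartridge_center and bed_mid below 0.045 m and value of joint bed above 0.008 m and contact force between press and cartridge above 3 N and angle between press_handle's own z axis and vertical below 0.14 rad), for 0.4 s.
At the end, for the whole second after the job is handed in: The cartridge lies still on its side along the bed (within about 7 degrees, its centre within 45 mm of the middle of the bed seen from above), the bed is up again (within 3 mm), and the press is back on its rest, face and handle within 15 mm of their places, at rest and released (angle between cartridge's own z axis and vertical between 1.45 and 1.69 rad and angle between the z axis of cartridge and the y axis of cradle, either way round below 0.15 rad and horizontal distance between cartridge_center and bed_mid below 0.045 m and height (world z) of cartridge_center between 0.055 and 0.078 m and linear speed of each of cartridge, press below 0.02 m/s and value of joint bed below 0.003 m and distance between press_handle and rest_handle below 0.015 m and distance between press_face and rest_seat below 0.015 m); the robot touches nothing.
It fails at once if a bystander is moved by more than 25 mm (distance of any of tea_tin, tea_strainer, cap_black, cap_grey, cup, ball_valve, ptfe_tape from where it was at the start of the episode above 0.025 m).
It also fails if it takes over 67 s, if anything falls off the work surface, if the arm or the gripper's body presses on something with over 40 N, if the wrist force passes 120 N, or if a joint passes its speed limit or range.

### The arm

A 6-joint arm with a two-finger parallel gripper is mounted at the origin on a cart in front of the work surface, level with it; the furniture and walls round the work are solid. World frame = base frame: x ahead of the robot, y to its left, z up, the work surface at z = 0. Lengths are in mm, angles in degrees, forces in N, time in s.
With the tool pointing down it reaches from about 425 to 925 mm from the base axis. Payload 12.5 kg.
Tool frame: the origin (TCP) lies midway between the tips of the shut fingers; the grasp point (between the pads) lies arm.grip_depth behind it (arm.grip_depth is the distance from the TCP to the grasp point, in mm); z points along the fingers, y is the line along which they close (so a half turn about z gives the same grasp; the last joint's range is limited). The gripper opens to 85 mm and grips with 20 to 120 N. Pads are 22 mm wide; open, the fingers measure 114 mm over their backs; the gripper's body (76 mm by 85 mm) begins 54 mm behind the grasp point. The pads swing forward as they close: fully open they stand 13 mm farther back than shut.
Start: joints at [-82.54, 28.126, 89.318, -0, 62.55, -6.05], TCP at [146.035, -607.716, 231.327] pointing down, gripper open.
Joint ranges: [-177.58, 177.58], [-47.91, 125.51], [2.72, 160], [-65.01, 245.01], [3.68, 167.84], [-153.87, 153.87]. Speed limits (degrees/s): [127.2, 127.2, 159.86, 180, 180, 180].

### API

Orientations are given as a 3x3 rotation matrix whose columns are the frame's x, y, z axes.
In Python, from station import readout, optics, job, arm gives the robot as it stands.
- The arm moves only by the tool send_rows, never from a script. Its argument "deltas" is a list that holds one entry, the list of rows, each a list of 6 numbers: the shift along the tool's x, y, z each as a share of 150 mm, from -1 to 1, then the turn, a rotation vector about the tool's x, y, z each as a share of 2 pi rad, from -1 to 1. In form: [[[x, y, z, ax, ay, az], ...]]. A call has 1 to 20 rows; each row shifts and turns the commanded pose from where the row before left it, along the tool's axes as they then stand; what a row does not reach is not made up. A row lasts 1/12 s, in which the tool goes at most 41.7 mm and 7.16 degrees, less where a joint would pass 70% of its speed; a pose out of reach is approached as far as the arm can. A call with a number of a shift or a turn outside -1 to 1 is refused whole. A call with a gripper value outside its range is refused whole. "claw" is the opening, from 0 (shut) to 1 (fully open), set as the call begins (left out, the last holds). The fingers move at their own pace and stop on an object; "newtons" is the grip in N (left out, the last holds). Time passes only in rows, so rows that do not move let the fingers close. It gives the time, the measured TCP pose, the force, the opening and the grip force at its end, in the units of the state.
- readout.get_state(): the state, without advancing time (a new reading comes with each control period).
- optics.grab_frame(name): name is "scene" or "top" or "wrist"; returns a dict with "pixels" (420x560x3 uint8, blue, green, red), "range_z" (420x560 float32, mm along the optical axis (not along the pixel's ray), 0 where there is no reading), "intrinsics" (3x3 intrinsics, pixels), "k1" (the pictures are not rectified: a ray, as slopes to the right and down, at radius r is drawn at 1 + k1 r^2 times it, then the intrinsics apply), "R" (3x3) and "t" (3): a world point X has camera coordinates R X + t; the wrist camera has in their place "hand_eye" (4x4, takes a point from camera to tool coordinates, whose origin is the TCP and whose axes are the flange's). Camera axes: x right, y down, z forward; pixel columns grow to the right and rows downward; lengths in mm; the calibration is good to about 2 mm. A picture is of the moment at which its call begins: read the wrist's pose just before it.
- job.hand_in(): hands the job in; it is judged then, once.
The state is a dict: "time": time; "joint_pos": joint angles; "dq": joint speeds; "tau": joint torques, N m; "position": TCP position; "tcp_rot": TCP orientation; "force": force on the tool from outside, world axes, zero at the start; "ft_torque": the same for the moment, N m; "grip_width": finger opening in mm; "gripper_force": force on a finger pad.
Only numpy, scipy, OpenCV 4.12 (cv2) and the standard library are available. Lean on these libraries where they do the work, as an engineer would, in place of code of your own. Each camera call takes 0.05 s, during which the arm holds its last target. There are 200 camera calls.

## Working session

There is one attempt and no reset: what is moved stays moved. The work goes in short steps, Python scripts to look and compute and a tool call to move; the robot and the scene stay as the last step left them, time stands still between calls to the robot, and variables do not carry over. Pictures are saved under pics/ and viewed, at most 10 in all, crops included, and the job is handed in when it is done.

Besides the shell and the picture viewer there is one more tool, called after "Request:" as a command line: name --argument value ..., lists and objects as JSON in quotes. send_rows: Moves the arm, as the interface text tells. Shift numbers are shares of 150 mm and turn numbers shares of 2 pi rad, none past 1 either way. Its arguments: {"type":"object","properties":{"deltas":{"type":"array","items":{"type":"array","items":{"type":"array","items":{"type":"number"}}}},"claw":{"type":"number"},"newtons":{"type":"number"}},"required":["deltas"]}

```bash
mkdir -p pics; ls; python3 - <<'E'
from station import readout, optics, job, arm
import cv2, numpy as np, pickle
F={n:optics.grab_frame(n) for n in("scene","top")}
pickle.dump(F,open('f0.pkl','wb'))
for n in F:
    cv2.imwrite(f'pics/{n}0.png',F[n]["pixels"]); print(n,F[n]["intrinsics"].tolist(),F[n]["k1"],F[n]["R"].tolist(),F[n]["t"])
print(arm.grip_depth, readout.get_state())
E
```

```text
pics
scene [[403.14854626962915, 0.0, 278.92928429791704], [0.0, 403.14854626962915, 212.78013073832184], [0.0, 0.0, 1.0]] -0.1216048355794013 [[-0.3975902219540553, -0.917335674390427, 0.020427332111301818], [-0.6236077360636616, 0.2538184109134425, -0.7393846129065232], [0.6730790495388185, -0.3067107346866673, -0.6729733414481476]] [ 230.57128948  414.16390578 1064.80627845]
top [[496.19916512026083, 0.0, 282.2544349538435], [0.0, 496.19916512026083, 205.2783232839288], [0.0, 0.0, 1.0]] 0.017333218704914142 [[-0.010082299779332239, -0.999946553282798, 0.0022886260096862225], [-0.9929321719705447, 0.009740855373214976, -0.11828278658559821], [0.11825417158399003, -0.003465012907716822, -0.9929773132295288]] [ -19.81015878  558.25829329 1441.23377073]
18.700000000000003 {'time': 0.1, 'joint_pos': array([-8.25388823e+01,  2.81591378e+01,  8.93471767e+01, -8.68777412e-04,
        6.25514059e+01, -6.05120673e+00]), 'dq': array([ 0.02671605, -0.03395324, -0.05870695,  0.05212463,  0.008306  ,
       -0.02114276]), 'tau': array([ 3.23937486e-03, -6.19445372e+01, -2.62025428e+01, -2.02737863e-05,
        2.88304072e-03, -4.38699522e-05]), 'position': array([ 146.01674507, -607.48444345,  230.79979283]), 'tcp_rot': array([[ 9.72318055e-01,  2.33661247e-01, -1.44157754e-04],
       [ 2.33661273e-01, -9.72317549e-01,  9.97133785e-04],
       [ 9.28244096e-05, -1.00321527e-03, -9.99999492e-01]]), 'force': array([ 0.85865876,  0.16385566, -0.47227748]), 'ft_torque': array([-0.06459729,  0.03694643, -0.01894632]), 'gripper_force': 0.0, 'grip_width': 85.20808810297466}
```

View pics/scene0.png

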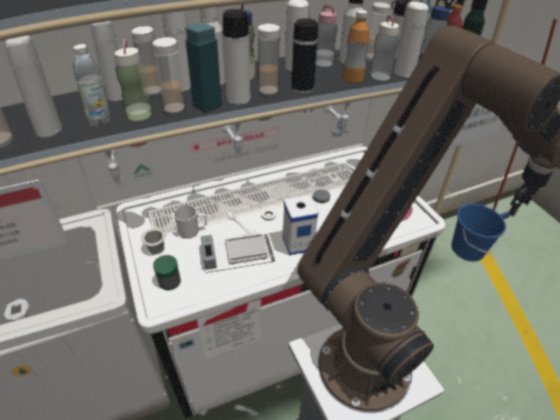

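View pics/top0.png

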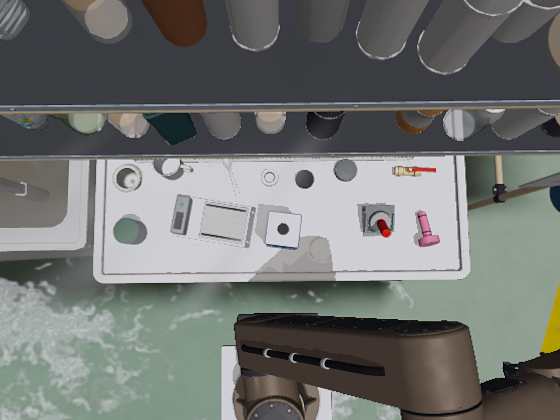

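Scene view: cradle bed about (247,248), reader (207,252), cartridge (300,225). Top view: reader (181,215), bed (226,222), stop bar ~(253,225), cartridge (283,230), rest (378,220) with its red handle tip at (386,232), and the pink decoy (427,228). I'll make an enlarged crop and take measurements.

```bash
cat >h.py <<'E'
import numpy as np, cv2
def ray(F,uv):
    K=F["intrinsics"]; k=F["k1"]
    uv=np.atleast_2d(uv).astype(float)
    d=(uv-[K[0,2],K[1,2]])/[K[0,0],K[1,1]]
    s=d.copy()
    for _ in range(20): s=d/(1+k*(s**2).sum(1,keepdims=True))
    return np.c_[s,np.ones(len(s))]
def pose(F,st=None):
    if "R" in F: return F["R"],F["t"]
    T=np.eye(4);T[:3,:3]=st["tcp_rot"];T[:3,3]=st["position"]
    M=np.linalg.inv(T@F["hand_eye"]); return M[:3,:3],M[:3,3]
def plane(F,uv,z,st=None):
    R,t=pose(F,st); c=-R.T@t; d=ray(F,uv)@R
    return c+d*((z-c[2])/d[:,2])[:,None]
def cloud(F,st=None):
    R,t=pose(F,st); h,w=F["range_z"].shape
    v,u=np.mgrid[:h,:w]; r=ray(F,np.c_[u.ravel(),v.ravel()])
    return ((r*F["range_z"].reshape(-1,1)-t)@R).reshape(h,w,3)
E
python3 - <<'E'
from h import *
import pickle
F=pickle.load(open('f0.pkl','rb'))
f=F['top']; im=f['pixels']; P=cloud(f)
c=im[155:275,95:475]; cv2.imwrite('pics/topc.png',cv2.resize(c,None,fx=2.1,fy=2.1,interpolation=cv2.INTER_CUBIC))
for n,(u,v) in dict(table=(330,200),blob=(318,248),cart=(295,230),bed=(226,222),bar=(253,225),box=(181,203),handle=(386,233),rest=(365,222),strainer=(127,178),tin=(128,230),cb=(304,179)).items():
    print(n,P[v,u].round(),im[v,u])
hsv=cv2.cvtColor(im,cv2.COLOR_BGR2HSV)
# cartridge top: height 170..190
def rect(m,name):
    cs,_=cv2.findContours(m.astype(np.uint8),cv2.RETR_EXTERNAL,cv2.CHAIN_APPROX_NONE)
    c=max(cs,key=cv2.contourArea); r=cv2.minAreaRect(c); print(name,r); return cv2.boxPoints(r)
roi=np.zeros(im.shape[:2],bool); roi[160:270,100:460]=1
def ms(lo,hi,u0,u1):
    q=roi&(P[...,2]>lo)&(P[...,2]<hi)&(f['range_z']>0); q[:,:u0]=0;q[:,u1:]=0; return q
for nm,a,z in(("cart",(165,195,255,310),180),("box",(48,66,165,200),58),("bed",(20,34,195,245),27)):
    b=rect(ms(*a),nm); X=plane(f,b,z)[:,:2]; print(X.round(1).tolist(),'centre',X.mean(0).round(1),'sides',np.linalg.norm(X[0]-X[1]),np.linalg.norm(X[1]-X[2]))
red=roi&((hsv[...,0]<6)|(hsv[...,0]>176))&(hsv[...,1]>180)
for n,(fu0,fu1) in dict(press=(370,400)).items():
    q=red.copy();q[:,:fu0]=0;q[:,fu1:]=0; v,u=np.nonzero(q); print(len(u),u.mean(),v.mean(),P[v,u].min(0),P[v,u].max(0))
    for lo in range(40,140,10):
        s=P[q];s=s[(s[:,2]>=lo)&(s[:,2]<lo+10)]
        if len(s):print(lo,len(s),s.mean(0).round(1))
b=rect(ms(8,70,355,398),"rest")
X=plane(f,b,40)[:,:2];print(X.round())
E
```

```text
table [ 576. -171.    2.] [212 207 207]
blob [ 432. -132.   -0.] [164 164 168]
cart [474. -58. 182.] [212 207 207]
bed [510. 141.  34.] [188 188 190]
bar [503.  64.  -6.] [196 192 191]
box [565. 270.  58.] [115 174  89]
handle [ 466. -309.  136.] [ 11  24 196]
rest [ 504. -266.   55.] [103  99  95]
strainer [649. 446.   6.] [205 206 207]
tin [485. 410.  97.] [117 128 106]
cb [638. -92.  26.] [78 75 76]
cart ((283.04620361328125, 229.13079833984375), (33.861480712890625, 33.98551940917969), 7.125016689300537)
[[438.0, 24.2], [527.8, 12.4], [515.6, -77.2], [426.1, -64.7]] centre [476.9 -26.3] sides 90.48753344907944 90.36869401171936
box ((180.22000122070312, 214.54000854492188), (14.04250717163086, 38.192039489746094), 10.304845809936523)
[[480.1, 301.1], [589.9, 283.0], [582.1, 242.6], [472.4, 261.1]] centre [531.1 272. ] sides 111.26592980782448 41.17091347957284
bed ((223.37838745117188, 222.72975158691406), (43.73012161254883, 36.82537078857422), 9.462322235107422)
[[465.8, 222.5], [574.0, 205.5], [551.1, 76.9], [443.3, 95.0]] centre [508.5 150. ] sides 109.49335557169691 130.65466675778154
134 383.089552238806 227.8507462686567 [ 458.32566294 -317.77169374   65.41678052] [ 508.09760909 -295.69108276  142.15128728]
60 2 [ 504.1 -298.6   67.5]
70 9 [ 504.7 -302.6   76.6]
80 10 [ 501.5 -305.5   85.9]
90 16 [ 494.5 -303.    95. ]
100 13 [ 490.  -304.1  106. ]
110 14 [ 485.2 -302.9  114.4]
120 16 [ 476.1 -305.8  125.9]
130 51 [ 469.6 -307.9  134.5]
rest ((378.4400329589844, 220.26068115234375), (29.4307861328125, 32.1533088684082), 88.02507019042969)
[[ 552. -261.]
 [ 555. -356.]
 [ 468. -355.]
 [ 465. -261.]]
```

View pics/topc.png

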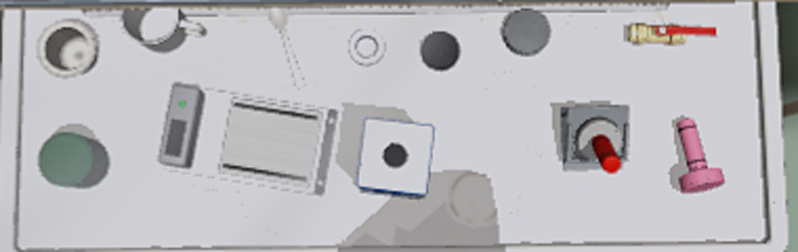

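The crop shows the cradle turned about -9.7°, with its origin near (509,149). The cartridge is at (477,-26), and its foot is about 48 mm short of the bar. I'll move over the rest first to look at it with the wrist camera.

Request:
send_rows --deltas '[[[0.1624,-0.0967,-0.0143,0,0,0],[0.1624,-0.0967,-0.0143,0,0,0],[0.1624,-0.0967,-0.0143,0,0,0],[0.1624,-0.0967,-0.0143,0,0,0],[0.1624,-0.0967,-0.0143,0,0,0],[0.1624,-0.0967,-0.0143,0,0,0],[0.1624,-0.0967,-0.0143,0,0,0],[0.1624,-0.0967,-0.0143,0,0,0],[0.1624,-0.0967,-0.0143,0,0,0],[0.1624,-0.0967,-0.0143,0,0,0],[0.1624,-0.0967,-0.0143,0,0,0],[0.1624,-0.0967,-0.0143,0,0,0],[0.1624,-0.0967,-0.0143,0,0,0],[0.1624,-0.0967,-0.0143,0,0,0],[0,0,0,0,0,0],[0,0,0,0,0,0]]]' --claw 0

```text
time: 1.43
position: [430.9, -329.6, 261.2]
tcp_rot: [[0.972, 0.236, -0.0], [0.236, -0.972, 0.0], [-0.0, -0.0, -1.0]]
force: [0.1, 1.2, 0.0]
grip_width: -0.1
gripper_force: 0.0
```

```bash
python3 - <<'E'
from station import readout, optics
from h import *
import pickle
st=readout.get_state(); f=optics.grab_frame("wrist"); pickle.dump((st,f),open('w1.pkl','wb'))
print(f['hand_eye'].round(3).tolist(),f['k1'],st['position'],st['joint_pos'],f['range_z'].max())
cv2.imwrite('pics/w1.png',f['pixels'])
E
```

```text
[[-0.001, -0.956, -0.293, 76.357], [1.0, -0.0, -0.001, -0.44], [0.001, -0.293, 0.956, -141.262], [0.0, 0.0, 0.0, 1.0]] -0.07752316412968412 [ 430.87048989 -329.64114078  261.1808911 ] [-4.43923583e+01  1.96401029e+01  9.86903913e+01 -6.91700114e-03
  6.16823229e+01  3.19629118e+01] 1580.7429
```

View pics/w1.png

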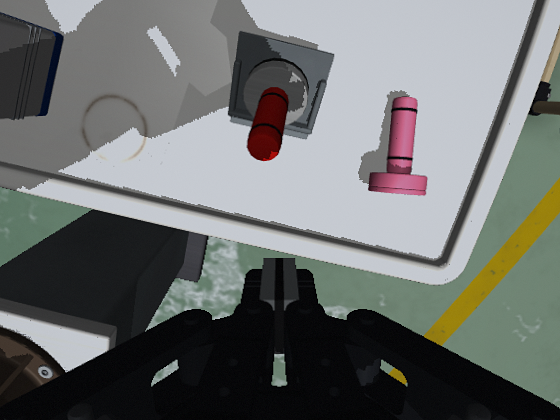

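The wrist view shows the rest with its back edge running from (242,32) to (333,55). The red handle runs from (272,92) to (264,155), with the pink decoy to its right. Next I'll measure the handle axis and the rest.

```bash
python3 - <<'E'
from h import *
import pickle
st,f=pickle.load(open('w1.pkl','rb')); P=cloud(f,st); im=f['pixels']; h=cv2.cvtColor(im,cv2.COLOR_BGR2HSV)
m=((h[...,0]<5)|(h[...,0]>177))&(h[...,1]>200); m[:,:220]=0;m[:,330:]=0;m[200:]=0
S=P[m]; S=S[(S[:,2]>30)&(S[:,2]<160)]; print(len(S),S.min(0),S.max(0))
# camera-centre silhouette planes: 2D axis line per row -> midline; visible surface mean offset toward camera
c=np.mean(S,0); R,t=pose(f,st); cam=-R.T@t
# cylinder fit
from scipy.optimize import least_squares
def fun(p):
    a=np.array([p[2],p[3],1]);a/=np.linalg.norm(a); d=S-np.array([p[0],p[1],100]); return np.linalg.norm(np.cross(d,a),axis=1)-13
r=least_squares(fun,[485,-305,-.5,-.05],loss='soft_l1'); print(r.x,np.abs(r.fun).mean())
a=np.array([*r.x[2:],1]);a/=np.linalg.norm(a); print('axis',a,'tilt',np.degrees(np.arccos(a[2])),'az',np.degrees(np.arctan2(a[1],a[0])))
p0=np.array([r.x[0],r.x[1],100]); s=(S-p0)@a; print('range s',np.percentile(s,[0.5,99.5]))
top=p0+a*np.percentile(s,99.5); print('end100',top,'handle60',top-40*a,'face',top-100*a)
for z,uv in((66,[(242,32),(333,55)]),(15,[(229,118),(318,135)])):
    X=plane(f,uv,z,st); d=X[1]-X[0]; print(z,X.round(),np.linalg.norm(d),np.degrees(np.arctan2(d[1],d[0])))
E
```

```text
1956 [ 457.46781235 -320.11717698   68.87832625] [ 513.84597987 -295.09967775  138.10670694]
[ 4.83445773e+02 -3.07064109e+02 -5.39140305e-01  8.29611619e-04] 1.8549719234629283
axis [-4.74562803e-01  7.30241853e-04  8.80221343e-01] tilt 28.330924571406452 az 179.91183518196524
range s [-39.08959158  37.25224516]
end100 [ 465.76724266 -307.03690538  132.79022127] handle60 [ 484.74975478 -307.06611505   97.58136755] face [ 513.22352297 -307.10992956   44.76808697]
66 [[ 552. -267.   66.]
 [ 552. -348.   66.]] 81.3951442029211 -89.75543004585789
15 [[ 474. -265.   15.]
 [ 478. -360.   15.]] 95.4972705121372 -87.0833734044604
```

Request:
send_rows --deltas '[[[0,0,0,0,0,0.0162],[0,0,0,0,0,0.0162],[0,0,0,0,0,0.0162],[0,0,0,0,0,0.0162],[-0.0066,-0.2239,0,0,0,0],[-0.0066,-0.2239,0,0,0,0],[-0.0066,-0.2239,0,0,0,0],[-0.0066,-0.2239,0,0,0,0],[-0.0066,-0.2239,0,0,0,0],[-0.0066,-0.2239,0,0,0,0],[0,0,0,0.0185,0,0],[0,0,0,0.0185,0,0],[0,0,0,0.0185,0,0],[0,0,0,0.0185,0,0],[0,0,0,0.0185,0,0],[0,0,0,0.0185,0,0],[0,0,0,0,0,0]]]' --claw 0

```text
time: 2.9
position: [458.0, -133.4, 259.7]
tcp_rot: [[0.985, -0.135, 0.112], [-0.175, -0.75, 0.638], [-0.002, -0.648, -0.762]]
force: [-0.5, -0.4, -1.1]
grip_width: 0.2
gripper_force: 0.0
```

```bash
python3 -c "
from station import readout
s=readout.get_state();print(s['position'],s['joint_pos'],s['tcp_rot'])"
```

```text
[ 457.99802169 -133.39364684  259.74730399] [-41.84635773  22.0034155  105.91456866  34.1091082   78.5830185
  43.28841827] [[ 0.98458684 -0.1347453   0.11150096]
 [-0.17488054 -0.74989384  0.6380251 ]
 [-0.002357   -0.64769046 -0.76189994]]
```

Request:
send_rows --deltas '[[[0,0.1402,0.167,0,0,0],[0,0.1402,0.167,0,0,0],[0,0.1402,0.167,0,0,0],[0,0.1402,0.167,0,0,0],[0,0.1402,0.167,0,0,0],[0,0.1402,0.167,0,0,0],[0,0.1402,0.167,0,0,0],[0,0,0,0,0,0],[0,0,0,0,0,0]]]'

```text
time: 3.65
position: [458.2, -131.3, 32.1]
tcp_rot: [[0.985, -0.132, 0.108], [-0.171, -0.755, 0.633], [-0.003, -0.642, -0.766]]
force: [0.5, -0.3, 0.6]
grip_width: 0.1
gripper_force: 0.0
```

```bash
cat > c.py <<'E'
from station import readout, optics
from h import *
import sys
f=optics.grab_frame("top"); P=cloud(f); im=f['pixels']
lo,hi=map(float,sys.argv[1:3])
q=(P[...,2]>lo)&(P[...,2]<hi)&(f['range_z']>0)&(im.min(2)>int(sys.argv[3]) if len(sys.argv)>3 else True); q[:165]=0;q[270:]=0;q[:,:190]=0;q[:,310:]=0
cs,_=cv2.findContours(q.astype(np.uint8),0,1); c=max(cs,key=cv2.contourArea)
b=cv2.boxPoints(cv2.minAreaRect(c)); X=plane(f,b,(lo+hi)/2)[:,:2]
yc=np.array([.168,.986]);xc=np.array([.986,-.168]); L=(X-[509.2,149])@np.c_[xc,yc]
print('world',X.mean(0).round(1),'cradle corners',L.round(1).tolist(),'centre',L.mean(0).round(1))
for i in (0,1):
    d=L[i+1]-L[i]; print('edge len',np.linalg.norm(d).round(1),'angle mod 90',(np.degrees(np.arctan2(d[1],d[0]))+45)%90-45)
E
python3 c.py 165 195
```

```text
world [476.9 -26.2] cradle corners [[-49.2, -135.0], [41.2, -131.6], [44.3, -221.6], [-46.1, -224.3]] centre [  -2.4 -178.1]
edge len 90.5 angle mod 90 2.1982408250160077
edge len 90.1 angle mod 90 1.9421080104970798
```

Request:
send_rows --deltas '[[[0,-0.0511,0.0429,0,0,0],[0,-0.0511,0.0429,0,0,0],[0,-0.0511,0.0429,0,0,0],[0,-0.0511,0.0429,0,0,0],[0,-0.0255,0.0214,0,0,0],[0,-0.0255,0.0214,0,0,0],[0,-0.0255,0.0214,0,0,0],[0,-0.0255,0.0214,0,0,0],[0,-0.0255,0.0214,0,0,0],[0,-0.0255,0.0214,0,0,0],[0,-0.0255,0.0214,0,0,0],[0,-0.0255,0.0214,0,0,0],[0,-0.0255,0.0214,0,0,0],[0,-0.0255,0.0214,0,0,0],[0,0,0,0,0,0]]]'

```text
time: 4.95
position: [473.9, -41.6, 32.3]
tcp_rot: [[0.985, -0.131, 0.109], [-0.17, -0.755, 0.633], [-0.001, -0.643, -0.766]]
force: [-0.1, 0.5, -0.2]
grip_width: -0.3
gripper_force: 0.0
```

```bash
python3 c.py 165 195
```

```text
world [502.2  44.9] cradle corners [[-22.2, -79.0], [51.9, -105.5], [43.3, -128.7], [-30.6, -102.0]] centre [  10.6 -103.8]
edge len 78.7 angle mod 90 -19.732633298126704
edge len 24.7 angle mod 90 -20.24932657132237
```

```bash
python3 - <<'E'
from station import optics
import cv2,numpy as np
a=optics.grab_frame("top")['pixels'][155:285,150:420]; b=optics.grab_frame("scene")['pixels'][180:310,150:420]
cv2.imwrite('pics/d1.png',cv2.resize(np.vstack([a,b]),None,fx=2.2,fy=2.2))
E
```

```text
(no output)
```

View pics/d1.png

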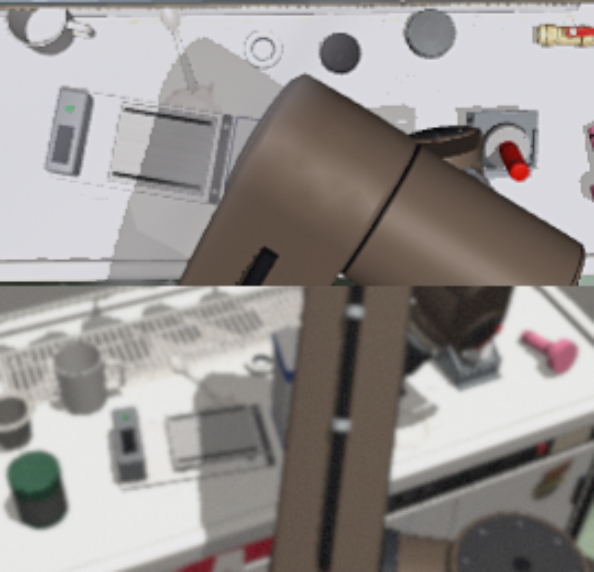

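The top view shows the arm covering the cartridge, which is still upright and close to the bar (crop 225,150). I'll go on in small steps and watch the force.

Request:
send_rows --deltas '[[[0,-0.0102,0.0086,0,0,0],[0,-0.0102,0.0086,0,0,0],[0,-0.0102,0.0086,0,0,0],[0,-0.0102,0.0086,0,0,0]]]'

```text
time: 5.43
position: [475.5, -34.7, 32.2]
tcp_rot: [[0.985, -0.131, 0.11], [-0.171, -0.755, 0.633], [0.0, -0.642, -0.767]]
force: [-0.1, -2.3, 0.0]
grip_width: 0.3
gripper_force: 1.2
```

```bash
python3 - <<'E'
from station import readout, optics
from h import *
import pickle
st=readout.get_state(); f=optics.grab_frame("wrist"); pickle.dump((st,f),open('w2.pkl','wb'))
print(st['force'],st['position']); cv2.imwrite('pics/w2.png',f['pixels'])
P=cloud(f,st); L=(P[...,:2]-[509.2,149])@np.array([[.986,.168],[-.168,.986]])
m=(P[...,2]>60)&(P[...,2]<178)&(f['range_z']>0)&(np.abs(L[...,0])<60)&(L[...,1]<-130)&(L[...,1]>-260)&(f['pixels'].max(2)>90)
S=np.c_[L[m],P[m][:,2]]; print(len(S))
A=np.c_[S[:,0],S[:,2],np.ones(len(S))]
for _ in range(5):
    k=np.linalg.lstsq(A,S[:,1],rcond=None)[0]; r=np.abs(A@k-S[:,1]); g=r<max(2,np.median(r)*2); A=A[g];S=S[g]
print(k,len(S),S.min(0),S.max(0))
E
```

```text
[-0.10490143 -2.3409371   0.01603314] [475.45084238 -34.70625305  32.20625514]
33111
[ 2.40828583e-03 -5.78913482e-05 -1.81122125e+02] 32094 [ -20.263579   -183.04275999   60.0018109 ] [  46.80141412 -179.01829379  135.3327936 ]
```

View pics/w2.png

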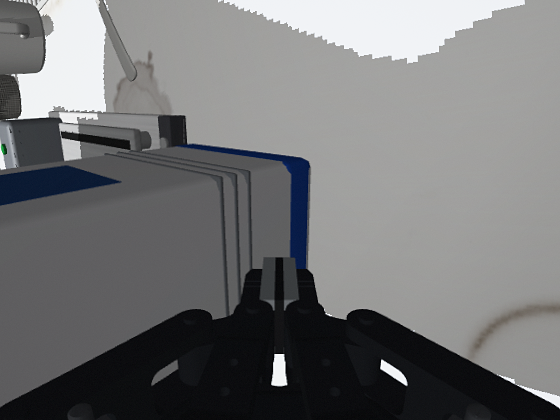

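The wrist view shows the cartridge upright and square with the bar. Its back face is at cradle y = -181, so there are about 6 mm to go.

Request:
send_rows --deltas '[[[0,-0.0056,0.0047,0,0,0],[0,-0.0056,0.0047,0,0,0],[0,-0.0056,0.0047,0,0,0],[0,-0.0056,0.0047,0,0,0],[0,-0.0056,0.0047,0,0,0],[0,0,0,0,0,0],[0,0,0,0,0,0]]]'

```text
time: 6.07
position: [476.3, -29.2, 32.3]
tcp_rot: [[0.985, -0.131, 0.109], [-0.17, -0.755, 0.633], [-0.0, -0.642, -0.766]]
force: [0.6, -0.6, -0.9]
grip_width: 0.1
gripper_force: 0.3
```

```bash
cat > back.py <<'E'
from station import readout, optics
from h import *
st=readout.get_state(); f=optics.grab_frame("wrist")
print(st['force'],st['position'])
P=cloud(f,st); L=(P[...,:2]-[509.2,149])@np.array([[.986,.168],[-.168,.986]])
m=(P[...,2]>60)&(P[...,2]<178)&(f['range_z']>0)&(np.abs(L[...,0])<60)&(L[...,1]<-130)&(L[...,1]>-260)&(f['pixels'].max(2)>90)
S=np.c_[L[m],P[m][:,2]]
A=np.c_[S[:,0],S[:,2],np.ones(len(S))]
for _ in range(5):
    k=np.linalg.lstsq(A,S[:,1],rcond=None)[0]; r=np.abs(A@k-S[:,1]); g=r<max(2,np.median(r)*2); A=A[g];S=S[g]
print(k,len(S),S.min(0),S.max(0))
E
python3 back.py
```

```text
[ 0.62163024 -0.5985771  -0.90938449] [476.29940595 -29.16837726  32.27440281]
[-1.49772092e-03 -1.78804511e-04 -1.75360054e+02] 32025 [ -20.57502522 -177.39011682   60.00091721] [  46.79044176 -173.44668437  135.41372178]
```

Request:
send_rows --deltas '[[[0,-0.0051,0.0043,0,0,0],[0,-0.0051,0.0043,0,0,0],[0,-0.0051,0.0043,0,0,0],[0,0,0,0,0,0]]]'

```text
time: 6.45
position: [476.8, -26.2, 32.3]
tcp_rot: [[0.985, -0.131, 0.109], [-0.17, -0.755, 0.633], [0.0, -0.642, -0.767]]
force: [-0.4, -1.1, -1.3]
grip_width: 0.1
gripper_force: 0.8
```

```bash
python3 back.py
```

```text
[-0.4413372  -1.06766663 -1.32310504] [476.84294748 -26.20132819  32.25590552]
[-2.30558442e-03  7.09303585e-05 -1.72461294e+02] 32084 [ -20.55598488 -174.47957495   60.0038368 ] [  46.86697968 -170.52851168  135.34315179]
```

Request:
send_rows --deltas '[[[0,-0.0051,0.0043,0,0,0],[0,-0.0051,0.0043,0,0,0],[0,0,0,0,0,0],[0,0,0,0,0,0]]]'

```text
time: 6.83
position: [477.5, -25.0, 32.2]
tcp_rot: [[0.985, -0.131, 0.11], [-0.171, -0.756, 0.632], [0.001, -0.641, -0.767]]
force: [-2.3, -7.9, 1.7]
grip_width: -0.1
gripper_force: 4.1
```

```bash
python3 back.py
```

```text
[-2.30122096 -7.886061    1.74837495] [477.45259267 -25.04438711  32.19344538]
[ 1.61059379e-03 -2.34181990e-04 -1.71530738e+02] 32149 [ -19.87397913 -173.53595202   60.00487493] [  47.10200049 -169.4885599   135.28054572]
```

The force rose to 8 N and the cartridge is blocked, square against the bar. Now I'll back off, rise, and tip it.

Request:
send_rows --deltas '[[[0,0.0638,-0.0536,0,0,0],[0,0.0638,-0.0536,0,0,0],[0,-0.1115,-0.1328,0,0,0],[0,-0.1115,-0.1328,0,0,0],[0,-0.1115,-0.1328,0,0,0],[0,-0.1115,-0.1328,0,0,0],[0,-0.1115,-0.1328,0,0,0],[0,0,0,0,0,0]]]'

```text
time: 7.55
position: [473.6, -50.2, 165.9]
tcp_rot: [[0.985, -0.128, 0.113], [-0.171, -0.757, 0.631], [0.005, -0.641, -0.768]]
force: [-0.6, -0.4, -0.5]
grip_width: -0.1
gripper_force: 0.0
```

```bash
python3 back.py
```

```text
[-0.64985748 -0.36082905 -0.45985033] [473.62697229 -50.22919967 165.93329487]
[-5.87854727e-03  6.84868005e-03 -1.71888222e+02] 10889 [ -38.49304656 -172.67024452   60.0362585 ] [  46.78502226 -168.52808172  177.99107788]
```

Request:
send_rows --deltas '[[[0,-0.0511,0.0429,0,0,0],[0,-0.0511,0.0429,0,0,0],[0,-0.0255,0.0214,0,0,0],[0,-0.0255,0.0214,0,0,0],[0,-0.0255,0.0214,0,0,0],[0,-0.0255,0.0214,0,0,0],[0,-0.0255,0.0214,0,0,0],[0,-0.0255,0.0214,0,0,0],[0,-0.0255,0.0214,0,0,0],[0,-0.0255,0.0214,0,0,0],[0,-0.0255,0.0214,0,0,0],[0,-0.0255,0.0214,0,0,0],[0,-0.0255,0.0214,0,0,0],[0,-0.0255,0.0214,0,0,0]]]'

```text
time: 8.77
position: [486.6, 30.4, 162.2]
tcp_rot: [[0.985, -0.131, 0.109], [-0.17, -0.755, 0.633], [-0.0, -0.642, -0.766]]
force: [-0.3, -0.9, 0.5]
grip_width: 0.0
gripper_force: 0.4
```

```bash
python3 back.py
```

```text
[-0.32401543 -0.94561582  0.533983  ] [486.58238236  30.43862476 162.23206093]
[-6.15059331e-03  4.15684532e-01 -1.83401683e+02] 14009 [ -42.88562452 -159.71339766   60.02099432] [  47.0342869  -130.00218801  132.59539593]
```

It's tipped 22.6°, so I'll keep pushing.

Request:
send_rows --deltas '[[[0,-0.0255,0.0214,0,0,0],[0,-0.0255,0.0214,0,0,0],[0,-0.0255,0.0214,0,0,0],[0,-0.0255,0.0214,0,0,0],[0,-0.0255,0.0214,0,0,0],[0,-0.0255,0.0214,0,0,0],[0,0,0,0,0,0],[0,0,0,0,0,0],[0,0,0,0,0,0],[0,0,0,0,0,0],[0,0,0,0,0,0],[0,0,0,0,0,0]]]'

```text
time: 9.82
position: [491.7, 59.2, 162.2]
tcp_rot: [[0.985, -0.131, 0.11], [-0.171, -0.755, 0.633], [0.0, -0.642, -0.767]]
force: [1.0, 0.1, -0.2]
grip_width: 0.1
gripper_force: 0.0
```

```bash
python3 - <<'E'
from station import readout, optics
from h import *
import pickle
st=readout.get_state(); f=optics.grab_frame("wrist"); print(st['joint_pos'])
P=cloud(f,st); L=(P[...,:2]-[509.2,149])@np.array([[.986,.168],[-.168,.986]])
m=(P[...,2]>105)&(P[...,2]<135)&(f['range_z']>0)&(np.abs(L[...,0])<80)&(np.abs(L[...,1])<130)
S=L[m];print(len(S),np.percentile(S,[1,99],axis=0),np.median(P[m][:,2]))
cv2.imwrite('pics/w3.png',f['pixels'])
E
```

```text
[-20.41127802  27.2237382  117.56352451  49.54466625  56.0591195
  43.09379831]
27794 [[ -37.41154602 -109.51405114]
 [  48.46140539   63.05650355]] 115.75474606467182
```

View pics/w3.png

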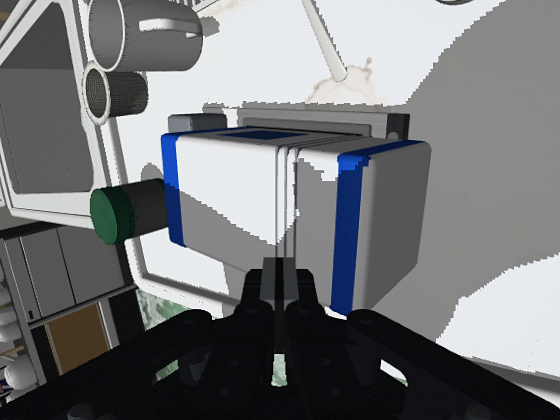

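The wrist view shows the cartridge lying along the bed with its top at z≈116 and its centre about 20 mm toward the bar from bed middle. Now for the press.

Request:
send_rows --deltas '[[[0,0,-0.2222,0,0,0],[0,0,-0.2222,0,0,0],[0,0,-0.2222,0,0,0],[0,0,0,-0.0185,0,0],[0,0,0,-0.0185,0,0],[0,0,0,-0.0185,0,0],[0,0,0,-0.0185,0,0],[0,0,0,-0.0185,0,0],[0,0,0,-0.0185,0,0],[0,0,0,0,0,-0.0136],[0,0,0,0,0,-0.0136],[0,0,0,0,0,0]]]' --claw 1

```text
time: 10.87
position: [480.6, -3.3, 238.9]
tcp_rot: [[1.0, 0.004, -0.0], [0.004, -1.0, -0.0], [-0.0, 0.0, -1.0]]
force: [0.8, 0.0, -0.0]
grip_width: 85.2
gripper_force: 0.0
```

Request:
send_rows --deltas '[[[-0.022,0.202,0,0,0,0],[-0.022,0.202,0,0,0,0],[-0.022,0.202,0,0,0,0],[-0.022,0.202,0,0,0,0],[-0.022,0.202,0,0,0,0],[-0.022,0.202,0,0,0,0],[-0.022,0.202,0,0,0,0],[-0.022,0.202,0,0,0,0],[-0.022,0.202,0,0,0,0],[-0.022,0.202,0,0,0,0],[0,0,0,0,0.0197,0],[0,0,0,0,0.0197,0],[0,0,0,0,0.0197,0],[0,0,0,0,0.0197,0],[0,0,0,0,0,0],[0,0,0,0,0,0]]]'

```text
time: 12.2
position: [446.9, -306.6, 238.5]
tcp_rot: [[0.895, -0.002, 0.446], [-0.004, -1.0, 0.004], [0.446, -0.005, -0.895]]
force: [-0.1, -0.6, 0.6]
grip_width: 85.7
gripper_force: 0.0
```

```bash
cat > hd.py <<'E'
from station import readout, optics
from h import *
from scipy.optimize import least_squares
import sys
st=readout.get_state()
if len(sys.argv)<2 or sys.argv[1]=='wrist': f=optics.grab_frame("wrist")
else: f=optics.grab_frame(sys.argv[1])
P=cloud(f,st); im=f['pixels']; h=cv2.cvtColor(im,cv2.COLOR_BGR2HSV)
m=((h[...,0]<5)|(h[...,0]>177))&(h[...,1]>200)&(f['range_z']>0)&(np.linalg.norm(P[...,:2]-[485,-307],axis=2)<70)
S=P[m]; S=S[(S[:,2]>30)&(S[:,2]<160)]
def fun(p):
    a=np.array([p[2],p[3],1]);a/=np.linalg.norm(a); d=S-np.array([p[0],p[1],100]); return np.linalg.norm(np.cross(d,a),axis=1)-13
r=least_squares(fun,[485,-305,-.5,-.05],loss='soft_l1')
a=np.array([*r.x[2:],1]);a/=np.linalg.norm(a); p0=np.array([r.x[0],r.x[1],100]); s=(S-p0)@a
lo,hi=np.percentile(s,[0.5,99.5]); hp=p0+a*(lo+hi)/2
print(len(S),'axis',a.round(4),'range',lo,hi,'h60mid',hp.round(1),'h60top',(p0+a*(hi-40)).round(1))
R=st['tcp_rot'];print('tool z',R[:,2].round(4),'grasp 65 TCP delta tool',((hp+5*a-18.7*a-st['position'])@R).round(1), st['position'].round(1))
E
python3 hd.py; python3 c.py 105 130 60
```

```text
1523 axis [-0.4852 -0.0023  0.8744] range -38.12706061795114 37.42593818701659 h60mid [ 483.5 -307.1   99.7] h60top [ 484.6 -307.1   97.7]
tool z [ 0.4465  0.0038 -0.8948] grasp 65 TCP delta tool [-28.6   1.1 154.2] [ 446.9 -306.6  238.5]
world [506.3 126.3] cradle corners [[-43.3, 66.4], [47.3, 67.3], [45.1, -112.8], [-45.2, -112.4]] centre [  1.  -22.9]
edge len 90.5 angle mod 90 0.5699828114875132
edge len 180.2 angle mod 90 -0.6744623590005716
```

Request:
send_rows --deltas '[[[0,0,0,0,0.0042,0],[-0.2193,0.0033,0,0,0,0],[0,0,0.2,0,0,0],[0,0,0.2,0,0,0],[0,0,0.1267,0,0,0],[0,0,0.1267,0,0,0],[0,0,0.1267,0,0,0],[0,0,0.1267,0,0,0],[0,0,0.1227,0,0,0],[0,0,0,0,0,0]]]'

```text
time: 13.13
position: [493.5, -304.8, 84.4]
tcp_rot: [[0.882, 0.005, 0.47], [0.001, -1.0, 0.008], [0.47, -0.007, -0.882]]
force: [-1.9, 1.3, 0.1]
grip_width: 85.4
gripper_force: 0.0
```

```bash
python3 hd.py
```

```text
8857 axis [-0.4964 -0.017   0.868 ] range -38.59273986353239 37.04414032565763 h60mid [ 483.7 -307.4   99.3] h60top [ 484.8 -307.4   97.4]
tool z [ 0.4705  0.0079 -0.8824] grasp 65 TCP delta tool [-1.2  2.3 -4.1] [ 493.5 -304.8   84.4]
```

Request:
send_rows --deltas '[[[0,0.0153,-0.0133,0,0,0],[0,0,0,0,0,0]]]'

```text
time: 13.35
position: [491.3, -308.6, 90.0]
tcp_rot: [[0.881, 0.003, 0.473], [0.001, -1.0, 0.004], [0.473, -0.003, -0.881]]
force: [-0.4, -1.3, 0.8]
grip_width: 85.6
gripper_force: 0.0
```

Request:
send_rows --deltas '[[[0,0,0,0,0,0],[0,0,0,0,0,0],[0,0,0,0,0,0],[0,0,0,0,0,0],[0,0,0,0,0,0],[0,0,0,0,0,0],[0,0,0,0,0,0],[0,0,0,0,0,0],[0,0,0,0,0,0]]]' --claw 0 --newtons 80

```text
time: 14.1
position: [490.9, -308.3, 89.2]
tcp_rot: [[0.881, 0.002, 0.473], [0.0, -1.0, 0.004], [0.473, -0.003, -0.881]]
force: [-3.9, 1.0, 6.8]
grip_width: 24.4
gripper_force: 77.9
```

```bash
python3 - <<'E'
from station import readout
s=readout.get_state();print(s['position'],s['force'],s['ft_torque'],s['tcp_rot'].tolist(),s['joint_pos'])
E
python3 hd.py
```

```text
[ 490.91726476 -308.31530221   89.2341246 ] [-3.93953543  0.95774622  6.76293724] [0.12204273 0.44573855 0.10406156] [[0.8810359817158884, 0.0021416966743815504, 0.47304440812388415], [0.000491011253179922, -0.9999933527428307, 0.0036129459034774645], [0.4730490015102773, -0.0029508652133139654, -0.8810311768403106]] [-47.72540392  32.23816371 118.27046786  65.70870529  22.74836659
 -18.10613504]
8641 axis [-0.4841 -0.0107  0.875 ] range -38.01872786532489 37.18992173273462 h60mid [ 483.7 -307.4   99.6] h60top [ 484.8 -307.4   97.5]
tool z [ 0.473   0.0036 -0.881 ] grasp 65 TCP delta tool [-1.3 -1.1  1.1] [ 490.9 -308.3   89.2]
```

Request:
send_rows --deltas '[[[0,0,-0.08,0,0,0],[0,0,-0.1667,0,0,0],[0,0,-0.1667,0,0,0],[0,0,-0.1667,0,0,0],[0,0,-0.08,0,0,0],[0,0,0,0,-0.0196,0],[0,0,0,0,-0.0196,0],[0,0,0,0,-0.0196,0],[0,0,0,0,-0.0196,0],[0,0,-0.21,0,0,0],[0,0,-0.21,0,0,0],[0,0,0,0,0,0],[0,0,0,0,0,0]]]'

```text
time: 15.23
position: [438.1, -306.4, 238.4]
tcp_rot: [[0.993, 0.012, 0.121], [0.01, -1.0, 0.018], [0.122, -0.016, -0.992]]
force: [-0.4, 0.6, -3.7]
grip_width: 24.3
gripper_force: 79.5
```

```bash
python3 - <<'E'
from station import readout,optics
from h import *
s=readout.get_state();print(s['position'],s['force'],s['grip_width'],s['tcp_rot'].tolist())
f=optics.grab_frame("wrist"); cv2.imwrite('pics/w4.png',f['pixels'])
E
```

```text
[ 438.14882838 -306.37224148  238.40987193] [-0.43606145  0.5607538  -3.70501509] 24.31607749719069 [[0.9925404864723456, 0.01180639263413188, 0.1213424567338584], [0.009749377119806247, -0.9997987705986563, 0.01753191247957954], [0.12152502770629335, -0.016218119569930415, -0.9924558631186579]]
```

View pics/w4.png

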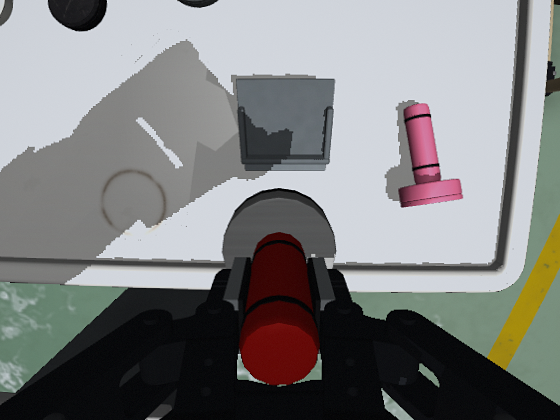

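The wrist view shows the press held firmly at (280,300) and the rest empty. The turn was speed-limited, so I'll level the press now and move over the cartridge.

Request:
send_rows --deltas '[[[0,0,0,-0.0014,-0.0097,0],[0,0,0,-0.0014,-0.0097,0],[0,0,0,0,0,0],[0.0333,-0.2105,0,0,0,0],[0.0333,-0.2105,0,0,0,0],[0.0333,-0.2105,0,0,0,0],[0.0333,-0.2105,0,0,0,0],[0.0333,-0.2105,0,0,0,0],[0.0333,-0.2105,0,0,0,0],[0.0333,-0.2105,0,0,0,0],[0.0333,-0.2105,0,0,0,0],[0.0333,-0.2105,0,0,0,0],[0.0333,-0.2105,0,0,0,0],[0.0333,-0.2105,0,0,0,0],[0.0333,-0.2105,0,0,0,0],[0.0333,-0.2105,0,0,0,0],[0.0333,-0.2105,0,0,0,0],[0,0,0,0,0,0],[0,0,0,0,0,0]]]'

```text
time: 16.87
position: [502.7, 137.7, 236.2]
tcp_rot: [[1.0, 0.013, -0.003], [0.013, -1.0, 0.001], [-0.003, -0.001, -1.0]]
force: [-0.6, -1.1, -2.1]
grip_width: 24.1
gripper_force: 80.0
```

Request:
send_rows --deltas '[[[0.0167,0,0.08,0,0,0],[0.0167,0,0.08,0,0,0],[0,0,0.08,0,0,0],[0,0,0.08,0,0,0],[0,0,0.08,0,0,0],[0,0,0.0133,0,0,0],[0,0,0.0133,0,0,0],[0,0,0.0133,0,0,0],[0,0,0.0133,0,0,0],[0,0,0,0,0,0]]]'

```text
time: 17.7
position: [508.2, 136.4, 169.7]
tcp_rot: [[1.0, 0.011, -0.001], [0.011, -1.0, 0.0], [-0.001, -0.0, -1.0]]
force: [0.1, 0.7, -4.2]
grip_width: 24.0
gripper_force: 79.9
```

Request:
send_rows --deltas '[[[0,0,0.0133,0,0,0],[0,0,0.0133,0,0,0],[0,0,0.0133,0,0,0],[0,0,0.0133,0,0,0],[0,0,0.01,0,0,0],[0,0,0,0,0,0]]]'

```text
time: 18.2
position: [508.3, 136.6, 160.1]
tcp_rot: [[1.0, 0.011, -0.001], [0.011, -1.0, 0.0], [-0.001, -0.0, -1.0]]
force: [-1.6, -0.5, 4.2]
grip_width: 23.8
gripper_force: 80.7
```

Request:
send_rows --deltas '[[[0,0,0.01,0,0,0],[0,0,0.01,0,0,0],[0,0,0.01,0,0,0],[0,0,0,0,0,0]]]'

```text
time: 18.53
position: [508.4, 136.6, 156.1]
tcp_rot: [[1.0, 0.011, -0.0], [0.011, -1.0, 0.0], [-0.0, -0.0, -1.0]]
force: [-2.2, -0.9, 8.0]
grip_width: 24.3
gripper_force: 81.8
```

Request:
send_rows --deltas '[[[0,0,0.01,0,0,0],[0,0,0.01,0,0,0],[0,0,0,0,0,0]]]'

```text
time: 18.78
position: [508.8, 136.6, 155.8]
tcp_rot: [[1.0, 0.011, 0.002], [0.011, -1.0, 0.0], [0.002, -0.0, -1.0]]
force: [-11.7, -2.5, 40.0]
grip_width: 24.4
gripper_force: 85.2
```

It's bottomed out at 40 N. I'll ease off slightly and hold.

Request:
send_rows --deltas '[[[0,0,-0.007,0,0,0],[0,0,0,0,0,0],[0,0,0,0,0,0],[0,0,0,0,0,0],[0,0,0,0,0,0],[0,0,0,0,0,0],[0,0,0,0,0,0],[0,0,0,0,0,0],[0,0,0,0,0,0],[0,0,0,0,0,0],[0,0,0,0,0,0],[0,0,0,0,0,0],[0,0,0,0,0,0]]]'

```text
time: 19.87
position: [508.6, 136.6, 155.9]
tcp_rot: [[1.0, 0.011, 0.001], [0.011, -1.0, 0.0], [0.001, -0.0, -1.0]]
force: [-7.7, -1.0, 29.2]
grip_width: 23.9
gripper_force: 82.7
```

```bash
python3 - <<'E'
from station import readout,optics
from h import *
st=readout.get_state();f=optics.grab_frame("wrist"); P=cloud(f,st)
L=(P[...,:2]-[509.2,149])@np.array([[.986,.168],[-.168,.986]])
m=(P[...,2]>95)&(P[...,2]<125)&(abs(L[...,0])<38)&(L[...,1]>20)&(L[...,1]<63)&(f['range_z']>0)
print(st['force'],m.sum(),np.median(P[m],0))
E
```

```text
[-7.68136702 -1.0376561  29.17590414] 9437 [519.73545412 189.73628019 105.73411831]
```

The cartridge top dropped 10 mm, so the bed bottomed and was held there. I'll lift off slowly.

Request:
send_rows --deltas '[[[0,0,-0.0133,0,0,0],[0,0,-0.0133,0,0,0],[0,0,-0.0133,0,0,0],[0,0,-0.0133,0,0,0],[0,0,-0.0133,0,0,0],[0,0,-0.0133,0,0,0],[0,0,-0.0133,0,0,0],[0,0,-0.0133,0,0,0],[0,0,-0.08,0,0,0],[0,0,-0.12,0,0,0],[0,0,-0.12,0,0,0],[0,0,-0.12,0,0,0],[0,0,0,0,0,0]]]'

```text
time: 21.0
position: [509.2, 136.6, 238.2]
tcp_rot: [[1.0, 0.011, 0.003], [0.011, -1.0, 0.001], [0.003, -0.001, -1.0]]
force: [1.2, -0.2, -3.2]
grip_width: 24.2
gripper_force: 80.4
```

```bash
python3 - <<'E'
from station import readout,optics
from h import *
st=readout.get_state();f=optics.grab_frame("wrist"); P=cloud(f,st)
L=(P[...,:2]-[509.2,149])@np.array([[.986,.168],[-.168,.986]])
m=(P[...,2]>95)&(P[...,2]<125)&(abs(L[...,0])<38)&(L[...,1]>20)&(L[...,1]<60)&(f['range_z']>0)
print(st['force'],st['position'],m.sum(),np.median(P[m],0),np.percentile(L[(P[...,2]>105)&(P[...,2]<125)&(abs(L[...,0])<70)&(abs(L[...,1])<130)],[1,99],axis=0))
E
python3 c.py 105 130 60
```

```text
[ 1.18485264 -0.20559422 -3.15670874] [509.22340287 136.6274597  238.24947909] 4851 [519.75111459 189.02474578 115.80555545] [[ -38.49861729 -105.78924808]
 [  48.4776114    68.47035659]]
world [496.   69.1] cradle corners [[-44.6, -49.5], [45.8, -49.1], [45.4, -112.7], [-45.0, -112.6]] centre [  0.4 -81. ]
edge len 90.4 angle mod 90 0.263570533213219
edge len 63.6 angle mod 90 -0.4068732414281442
```

Request:
send_rows --deltas '[[[-0.0336,0.2117,0,0,0,0],[-0.0336,0.2117,0,0,0,0],[-0.0336,0.2117,0,0,0,0],[-0.0336,0.2117,0,0,0,0],[-0.0336,0.2117,0,0,0,0],[-0.0336,0.2117,0,0,0,0],[-0.0336,0.2117,0,0,0,0],[-0.0336,0.2117,0,0,0,0],[-0.0336,0.2117,0,0,0,0],[-0.0336,0.2117,0,0,0,0],[-0.0336,0.2117,0,0,0,0],[-0.0336,0.2117,0,0,0,0],[-0.0336,0.2117,0,0,0,0],[-0.0336,0.2117,0,0,0,0],[0,0,0,0,0,0.0017],[0,0,0,0,0,0]]]'

```text
time: 22.43
position: [441.6, -309.8, 233.7]
tcp_rot: [[1.0, -0.003, -0.004], [-0.003, -1.0, 0.002], [-0.004, -0.002, -1.0]]
force: [0.2, 0.3, -4.3]
grip_width: 24.6
gripper_force: 80.4
```

Request:
send_rows --deltas '[[[0,0,0,0,0.0098,0],[0,0,0,0,0.0098,0],[0,0,0,0,0.0098,0],[0,0,0,0,0.0098,0],[0,0,0,0,0.0098,0],[0,0,0,0,0.0098,0],[0,0,0,0,0.0098,0],[0,0,0,0,0.0098,0],[0,0,0,0,0,0],[0,0,0,0,0,0]]]'

```text
time: 23.27
position: [442.0, -307.9, 234.8]
tcp_rot: [[0.883, -0.0, 0.469], [-0.001, -1.0, 0.002], [0.469, -0.002, -0.883]]
force: [-0.3, -0.7, -3.2]
grip_width: 24.4
gripper_force: 80.4
```

```bash
cat > g.py <<'E'
from station import readout
import numpy as np
from scipy.spatial.transform import Rotation as Ro
s=readout.get_state(); R=s['tcp_rot']; G=np.array([490.9,-308.3,89.2]); Rg=np.array([[.881036,.002142,.473044],[.000491,-.999993,.003613],[.473049,-.002951,-.881031]])
for d in (0,15,100): print(d,((G-d*Rg[:,2]-s['position'])@R/150).round(4))
print('rot share',(Ro.from_matrix(R.T@Rg).as_rotvec()/2/np.pi).round(4),s['position'],s['force'])
E
python3 g.py
```

```text
0 [-0.1672  0.0041  1.0104]
15 [-0.1677  0.0043  0.9104]
100 [-0.1703  0.0055  0.3438]
rot share [ 0.0003  0.0007 -0.0002] [ 441.96936067 -307.93551341  234.82397062] [-0.33312058 -0.66333694 -3.18557516]
```

Request:
send_rows --deltas '[[[-0.0765,0.002,0,0,0.0007,0],[-0.0765,0.002,0,0,0,0],[0,0,0.2,0,0,0],[0,0,0.2,0,0,0],[0,0,0.15,0,0,0],[0,0,0.12,0,0,0],[0,0,0.1,0,0,0],[0,0,0.08,0,0,0],[0,0,0.06,0,0,0],[0,0,0,0,0,0],[0,0,0,0,0,0]]]'

```text
time: 24.18
position: [487.7, -308.6, 104.3]
tcp_rot: [[0.88, 0.002, 0.474], [0.001, -1.0, 0.002], [0.474, -0.001, -0.88]]
force: [0.4, -0.3, -3.2]
grip_width: 24.1
gripper_force: 80.8
```

```bash
python3 g.py; python3 hd.py
```

```text
0 [-0.0291 -0.0021  0.0986]
15 [-0.0289 -0.0019 -0.0014]
100 [-0.028 -0.001 -0.568]
rot share [ 0.0003 -0.0003  0.0001] [ 487.72062081 -308.64125927  104.2934453 ] [ 0.35868781 -0.28599435 -3.16599158]
8613 axis [-0.484  -0.0084  0.875 ] range -21.06865272962197 54.372911504719234 h60mid [ 480.5 -307.7  114.6] h60top [ 481.6 -307.7  112.6]
tool z [ 0.4745  0.0019 -0.8803] grasp 65 TCP delta tool [-1.3 -1.1  1.2] [ 487.7 -308.6  104.3]
```

Request:
send_rows --deltas '[[[-0.012,0,0,0,0,0],[0,0,0.0133,0,0,0],[0,0,0.0133,0,0,0],[0,0,0.0133,0,0,0],[0,0,0.0133,0,0,0],[0,0,0.0133,0,0,0],[0,0,0.0133,0,0,0],[0,0,0.01,0,0,0],[0,0,0,0,0,0],[0,0,0,0,0,0]]]'

```text
time: 25.07
position: [492.0, -309.3, 91.8]
tcp_rot: [[0.88, 0.0, 0.475], [-0.0, -1.0, 0.0], [0.475, -0.0, -0.88]]
force: [-0.2, 1.1, -3.3]
grip_width: 24.5
gripper_force: 80.8
```

```bash
python3 g.py
```

```text
0 [-0.015  -0.0068  0.0119]
15 [-0.0147 -0.0065 -0.0881]
100 [-0.0132 -0.0046 -0.6547]
rot share [ 0.0005 -0.0004 -0.0001] [ 492.02427799 -309.32257503   91.83931563] [-0.19411971  1.06364257 -3.34970306]
```

Another 1.8 mm down, then 2 mm downslope.

Request:
send_rows --deltas '[[[0,-0.006,0.006,0,0,0],[-0.006,0,0.006,0,0,0],[-0.007,0,0,0,0,0],[0,0,0,0,0,0]]]'

```text
time: 25.4
position: [491.1, -308.5, 89.5]
tcp_rot: [[0.88, -0.0, 0.476], [-0.0, -1.0, -0.0], [0.476, -0.0, -0.88]]
force: [0.3, -0.3, -2.3]
grip_width: 24.6
gripper_force: 80.7
```

```bash
python3 g.py
```

```text
0 [-0.0019 -0.0014  0.0012]
15 [-0.0016 -0.001  -0.0988]
100 [ 0.      0.0011 -0.6654]
rot share [ 0.0006 -0.0005 -0.0001] [ 491.06766302 -308.50531617   89.50329171] [ 0.29011999 -0.3303933  -2.26358724]
```

Request:
send_rows --deltas '[[[0,0,0.005,0,0,0],[0,0,0,0,0,0],[0,0,0,0,0,0]]]'

```text
time: 25.65
position: [491.3, -308.7, 89.5]
tcp_rot: [[0.879, -0.0, 0.476], [0.0, -1.0, -0.001], [0.476, 0.001, -0.879]]
force: [-7.7, 0.4, 8.2]
grip_width: 24.4
gripper_force: 82.2
```

Seated with a firm contact force, so I'll release.

Request:
send_rows --deltas '[[[0,0,0,0,0,0],[0,0,0,0,0,0],[0,0,0,0,0,0],[0,0,0,0,0,0],[0,0,0,0,0,0],[0,0,0,0,0,0],[0,0,0,0,0,0],[0,0,0,0,0,0]]]' --claw 1

```text
time: 26.32
position: [491.5, -308.5, 88.8]
tcp_rot: [[0.88, 0.0, 0.476], [-0.0, -1.0, 0.0], [0.476, -0.0, -0.88]]
force: [0.7, -0.7, -0.4]
grip_width: 85.2
gripper_force: 0.0
```

Request:
send_rows --deltas '[[[0,0,-0.05,0,0,0],[0,0,-0.1,0,0,0],[0,0,-0.1,0,0,0],[0,0,-0.15,0,0,0],[0,0,-0.15,0,0,0],[0,0,-0.2,0,0,0],[0,0,-0.2,0,0,0],[0,0,0,0,0,0],[0,0,0,0,0,0]]]'

```text
time: 27.07
position: [423.6, -308.9, 215.5]
tcp_rot: [[0.879, -0.001, 0.477], [0.0, -1.0, -0.002], [0.477, 0.002, -0.879]]
force: [1.4, -0.5, -0.5]
grip_width: 85.1
gripper_force: 0.0
```

```bash
python3 hd.py; python3 c.py 105 130 60; python3 -c "
from station import optics
import cv2
f=optics.grab_frame('wrist');cv2.imwrite('pics/w5.png',f['pixels'])"
```

```text
1472 axis [-0.4943  0.002   0.8693] range -37.07610283060372 37.54337895226016 h60mid [ 483.5 -307.7  100.2] h60top [ 484.8 -307.7   97.9]
tool z [ 0.4772 -0.0025 -0.8788] grasp 65 TCP delta tool [ -2.1  -1.6 143.6] [ 423.6 -308.9  215.5]
world [506.2 126.3] cradle corners [[-43.8, 66.3], [46.7, 67.6], [45.4, -112.7], [-45.0, -112.6]] centre [  0.8 -22.8]
edge len 90.5 angle mod 90 0.8357656826665618
edge len 180.2 angle mod 90 -0.4082036250658376
```

View pics/w5.png

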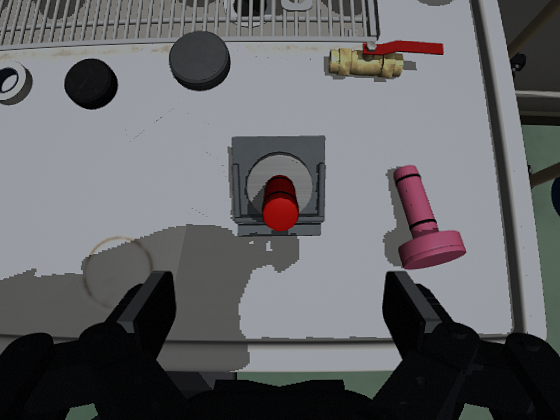

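The last view shows the press seated in its rest, handle at (281,205), within about 1 mm of its starting place. The cartridge hasn't moved on the bed.

```bash
python3 -c "
from station import job
print(job.hand_in())"
```

```text
the job is handed in; nothing more can be done
None
```

I handed the job in at about 27 s of the 67 s limit, with no verdict returned: the cartridge lies along the raised bed (centre about 23 mm off the middle), the bed was pressed to the bottom for about a second, and the press is back within about 1 mm of where it started.

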